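Lock the levelled front foot of the sedimentation-tube stand with its jam nut

ROBOT

A 7-joint arm with a two-finger parallel gripper is mounted at the origin on a cart in front of the work surface, level with it; the furniture and walls round the work are solid. World frame = base frame: x ahead of the robot, y to its left, z up, the work surface at z = 0. Lengths are in m, angles in rad, forces in N, time in s.
With the tool pointing down it reaches from about 0.425 to 0.925 m from the base axis. Payload 6.8 kg.
Tool frame: the origin (TCP) lies at the very end of the fingers, on their centre line; the grasp point (between the pads) lies 19 mm behind it (bot.grip_depth is the distance from the TCP to the grasp point, in m); z points along the fingers, y is the direction in which the jaws open and shut (so a half turn about z gives the same grasp; the last joint's range is limited). The gripper opens to 85 mm and grips with 20 to 120 N. Pads are 22 mm wide; open, the fingers measure 114 mm over their backs; the gripper's body (76 mm by 85 mm) begins 54 mm behind the grasp point. The pads swing forward as they close: fully open they stand 13 mm farther back than shut.
Start: joints at [-1.271, 0.477, 0.022, 1.555, -0.011, 1.109, -0.083], TCP at [0.268, 0.62, 0.231] pointing down, gripper open.
Joint ranges: [-2.96, 2.96], [-0.34, 2.1], [-1.41, 1.46], [0.24, 2.44], [-1.37, 4.51], [0.17, 1.92], [-2.96, 2.96]. Speed limits (rad/s): [2.39, 2.39, 3.14, 3.14, 3.14, 3.14, 3.14].

INTERFACE

Orientations are given as a unit quaternion [w, x, y, z].
In Python, from station import bot gives the robot as it stands.
- The arm moves only by the tool step_arm, never from a script. Its argument "increments" is a list of rows, each a list of 7 numbers: the shift along the world's x, y, z in m, then the turn, a rotation vector about the world's x, y, z in degrees, then the gripper command: -1 is fully open, 1 is shut, values between are in proportion. In form: [[dx, dy, dz, rx, ry, rz, fingers], ...]. A call has 1 to 10 rows; each row is the pose to reach, as a shift and turn from the pose commanded when the call began; what a row does not reach only later rows make up. A row lasts 1/12 s, in which the tool goes at most 41.7 mm and 7.16 degrees, less where a joint would pass 70% of its speed; a pose out of reach is approached as far as the arm can. A call with a gripper value outside its range is refused whole. The fingers move at their own pace and stop on an object; "force" is the grip in N (left out, the last holds). Time passes only in rows, so rows that repeat a pose let the fingers close. It gives the time, the measured TCP pose, the force and the opening at its end, in the units of the state.
- bot.get_obs(): the state, without advancing time (a new reading comes with each control period).
- bot.read_camera(name): name is "scene" or "top" or "wrist"; returns a dict with "color" (420x560x3 uint8, red, green, blue), "intrinsics" (3x3 intrinsics, pixels), "extrinsics" (4x4, takes a point from camera to world coordinates). Camera axes: x right, y up, looking along -z (the intrinsics and any distortion apply to the point x, -y, -z); pixel columns grow to the right and rows downward; lengths in m; the calibration is good to about 2 mm. A picture is of the moment at which its call begins. There is no depth.
- bot.hand_in(): hands the job in, once; it reports no verdict.
Trained networks look in the newest picture that a camera, given by its name, has taken for a name from the list of things; names that differ only in an ending like _2 or _b are one class to them, and where a whole thing is asked for, a point or a joint stands for the part that bears it (a point fixed in the world has none). Each returns a list of dicts, best first, with "conf" (0 to 1); they miss things now and then, are a little off and sometimes report something else, mostly with a low value. They report only what shows in the picture. A call takes as long as a camera call.
- bot.recognise(thing, camera): "location" ([column, row] as shares, 0 to 1, of the picture: columns of its width, rows of its height, amid what is visible of it).
- bot.place_of(thing, camera): "location" ([column, row] as shares, 0 to 1, of the picture: columns of its width, rows of its height: a listed point, or the origin of a listed thing).
The state is a dict: "t": time; "q": joint angles; "joint_vel": joint speeds; "joint_torque": joint torques, N m; "eef_pos": TCP position; "tool_rot": TCP orientation; "contact_force": force on the tool from outside, world axes, zero at the start; "torque": the same for the moment, N m; "gripper_width": opening from 0.0 (shut) to 1.0 (fully open).
Only numpy, scipy, OpenCV 4.12 (cv2) and the standard library are available. Lean on these libraries where they do the work, as an engineer would, in place of code of your own. Each camera call takes 0.05 s, during which the arm holds its last target.

TASK

The sedimentation-tube stand has just been levelled with its front foot; lock that setting. Bring the jam nut's lever round clockwise (seen from above) towards the handle of the adjusting screw, then, keeping the screw still by its own handle, squeeze the two handles together until the nut is firmly tight on its seat, and let go. The screw must not turn with the nut, do not squeeze harder than a firm finger and thumb would, and leave the things lying round the stand where they are.

Things in the scene. Friction and masses are not known exactly. Their poses are not given: they have to be found in the camera images.
- esr_stand: White cast T-shaped stand, fixed. A 46 mm wide tongue (top 38 mm high) points to the robot and ends in the levelling foot; 150 mm behind the foot stands a 250 mm wide rack of glass tubes, 235 mm tall; a spot level lies between. Origin: on the table, on the upright axis of the foot, about which screw and jam nut turn. x points from foot to rack, z up.
- screw_crank: Crank of the adjusting screw: the upper arm, a 9 mm rod at 70 to 79 mm height from the screw's head (27 mm across, top 83 mm high) out to its grip. Origin: on the foot's axis at table height. Only thread friction holds the screw: some 6 N sideways at the grip turns it, 3 N leaves it still. The setting is lost when the grip moves 2.5 mm (2.4 degrees).
- screw_handle (a point): Middle (78 mm high) of the screw crank's grip: an upright round black grip, 12 mm in diameter, from 54 to 96 mm above the table, its centre line 60 mm from the foot's axis. It must not be loaded with more than 45 N.
- jam_nut: Lever of the jam nut: the lower arm, a 9 mm dark rod at 48 to 63 mm height from the nut out to its grip. Origin: on the foot's axis near table height. It starts 65 to 135 degrees anticlockwise (from above) of the screw's grip; clockwise screws the nut down. Before the nut is seated about 1 N at the grip swings it; once seated it takes the screw along unless that is held.
- nut_handle (a point): Middle (78 mm high) of the nut lever's grip, in shape and height like the screw's, also 60 mm from the axis. The lever may be clamped on its nut at any angle, so the nut seats anywhere from 56 to 16 mm between the grips' centres: this can only be felt. Tight after 12 N or more (20 N is good) on both grips at once for 0.3 s, squeezing them together. Not over 45 N.
- nut_face (a point): Centre of the underside of the jam nut (steel hexagon, 34 mm over corners, 15 mm high), on the foot's axis: 44.0 mm above the table when seated on the boss, and 0.64 mm higher for every radian the nut is unscrewed.
- timer: Bystander: flat white digital timer, 60 x 64 x 18 mm, loose, left of the stand; origin at the centre of its underside. Leave it alone.
- marker_black: Bystander: black felt marker, 138 mm long, 12 mm thick, loose, in front of the stand; origin at the centre of its underside. Leave it alone.
- plaster_roll: Bystander: roll of paper plaster, 68 mm in diameter, 19 mm high, loose, right of the stand; origin at the centre of its underside. Leave it alone.

How it is judged:
On the way:
1. the nut is on its seat and both handles are squeezed together with at least 12 N each (contact force between the fingers and jam_nut above 12 N and contact force between the fingers and screw_crank above 12 N and z of nut_face in the frame of esr_stand below 0.04405 m), for 0.3 s.
At the end, for the whole second after the job is handed in: The jam nut is down on its seat (within 0.05 mm, less than 5 degrees of turn), after both handles were squeezed together with at least 12 N each for 0.3 s; the screw's handle is within 2.5 mm of where it was at the start; the handles are released and at rest (z of nut_face in the frame of esr_stand below 0.04405 m and distance of screw_handle from where it was at the start of the episode below 0.0025 m and linear speed of jam_nut below 0.01 m/s); the robot touches nothing.
It fails at once if the adjusting screw turns: its handle moves more than 2.5 mm (distance of screw_handle from where it was at the start of the episode above 0.0025 m).
It fails at once if a handle is loaded with more than 45 N (contact force between anything else and jam_nut above 45 N or contact force between anything else and screw_crank above 45 N).
It fails at once if the timer, the marker or the plaster roll is moved by more than 20 mm (distance of any of timer, marker_black, plaster_roll from where it was at the start of the episode above 0.02 m).
It also fails if it takes over 72 s, if anything falls off the work surface, if the arm or the gripper's body presses on something with over 40 N, if the wrist force passes 120 N, or if a joint passes its speed limit or range.

## Working session

There is one attempt and no reset: what is moved stays moved. The work goes in short steps, Python scripts to look and compute and a tool call to move; the robot and the scene stay as the last step left them, time stands still between calls to the robot, and variables do not carry over. Pictures are saved under pics/ and viewed, and the job is handed in when it is done.

Besides the shell and the picture viewer there is one more tool, called after "Call:" in YAML: its name, and indented under it one key for each argument. step_arm: Moves the arm, as the interface text tells. Its arguments: {"type":"object","properties":{"increments":{"type":"array","items":{"type":"array","items":{"type":"number"}}},"force":{"type":"number"}},"required":["increments"]}

```bash
mkdir -p pics; ls
cat > h.py <<'E'
import numpy as np, cv2
from station import bot
def snap(n,tag):
    r=bot.read_camera(n); cv2.imwrite(f'pics/{tag}.png',r['color'][:,:,::-1]); return r
def ray(r,loc):
    u,v=loc[0]*560,loc[1]*420
    K=np.array(r['intrinsics']);E=np.array(r['extrinsics'])
    d=np.linalg.inv(K)@[u,v,1]; d=np.array([d[0],-d[1],-d[2]])
    return E[:3,3],E[:3,:3]@d
def atz(r,loc,z):
    o,d=ray(r,loc); return o+d*(z-o[2])/d[2]
def proj(r,p):
    K=np.array(r['intrinsics']);E=np.array(r['extrinsics'])
    c=E[:3,:3].T@(np.array(p)-E[:3,3]); q=K@[c[0],-c[1],-c[2]]; return q[:2]/q[2]
E
python3 - <<'E'
from h import *
np.set_printoptions(precision=4,suppress=True)
o=bot.get_obs();print({k:np.round(v,3) for k,v in o.items()}, bot.grip_depth)
Z=dict(esr_stand=0,screw_crank=0,screw_handle=.078,jam_nut=0.0,nut_handle=.078,nut_face=.045,timer=0,marker_black=0,plaster_roll=0)
for n in ['top','scene']:
    r=snap(n,n+'0'); print(n,r['extrinsics'][:3,3],np.array(r['intrinsics']).tolist(),[k for k in r])
    for k,z in Z.items():
        for d in bot.place_of(k,n)[:2]: print(k,round(d['conf'],2),np.array(d['location'])*[560,420],atz(r,d['location'],z))
E
```

```text
pics
{'t': np.float64(0.0), 'q': array([-1.271,  0.478,  0.022,  1.556, -0.011,  1.109, -0.083]), 'joint_vel': array([ 0.   ,  0.   , -0.001, -0.001,  0.   , -0.   , -0.   ]), 'joint_torque': array([ -0.001, -59.646,   1.608, -28.121,   0.012,   0.009,   0.   ]), 'eef_pos': array([0.267, 0.619, 0.23 ]), 'tool_rot': array([-0.   ,  0.202,  0.979, -0.001]), 'contact_force': array([-0.228, -0.162, -0.401]), 'torque': array([-0.036, -0.05 , -0.004]), 'gripper_width': np.float64(0.996)} 0.0187
top [ 0.2253 -0.0449  1.3359] [[533.1549412470806, 0.0, 285.2781490721928], [0.0, 533.1549412470806, 215.2737529294246], [0.0, 0.0, 1.0]] ['color', 'intrinsics', 'extrinsics']
esr_stand 0.67 [260.904 211.68 ] [0.5428 0.0196 0.    ]
esr_stand 0.5 [373.8   227.598] [ 0.5099 -0.271   0.    ]
screw_crank 0.65 [256.088 208.614] [ 0.5505  0.0323 -0.    ]
jam_nut 0.48 [261.184 214.914] [0.5343 0.0185 0.    ]
jam_nut 0.37 [372.68  230.496] [ 0.5022 -0.2681  0.    ]
nut_handle 0.5 [281.008 205.506] [ 0.5412 -0.0325  0.078 ]
nut_face 0.57 [256.872 208.614] [0.5396 0.0277 0.045 ]
marker_black 0.57 [288.176 253.806] [ 0.4354 -0.0538  0.    ]
plaster_roll 0.71 [373.8   231.504] [ 0.4997 -0.271   0.    ]
plaster_roll 0.57 [185.472 247.002] [0.4449 0.2069 0.    ]
scene [ 0.068  -0.622   0.5808] [[420.53121722409327, 0.0, 280.6297445632024], [0.0, 420.53121722409327, 211.75754670983804], [0.0, 0.0, 1.0]] ['color', 'intrinsics', 'extrinsics']
esr_stand 0.64 [271.824 225.918] [0.5329 0.024  0.    ]
screw_handle 0.7 [248.192 201.6  ] [0.4809 0.0412 0.078 ]
jam_nut 0.58 [277.424 225.414] [0.5447 0.018  0.    ]
nut_handle 0.69 [290.976 207.312] [ 0.5439 -0.0313  0.078 ]
nut_face 0.63 [273.784 209.916] [0.5365 0.0217 0.045 ]
timer 0.97 [201.992 203.112] [0.4461 0.2053 0.    ]
marker_black 0.84 [256.088 259.602] [ 0.436  -0.0545  0.    ]
plaster_roll 0.7 [355.712 309.498] [ 0.5069 -0.2771  0.    ]
```

View pics/top0.png

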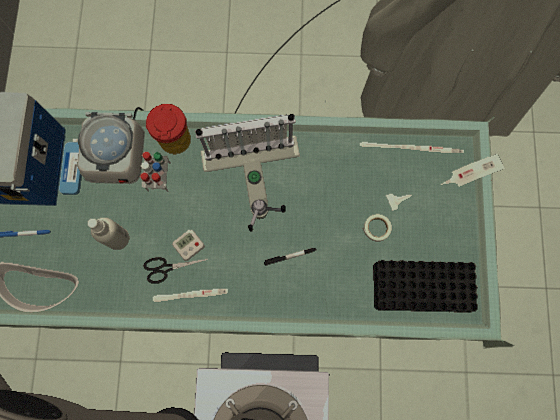

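View pics/scene0.png

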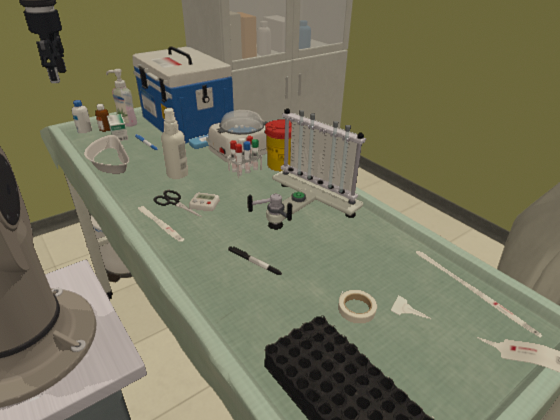

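Run:
```python
import cv2
a=cv2.imread('pics/top0.png')[150:290,190:330];cv2.imwrite('pics/topc.png',cv2.resize(a,None,fx=4,fy=4,interpolation=cv2.INTER_CUBIC))
a=cv2.imread('pics/scene0.png')[150:290,190:360];cv2.imwrite('pics/scc.png',cv2.resize(a,None,fx=4,fy=4,interpolation=cv2.INTER_CUBIC))
```

```text
(no output)
```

View pics/topc.png

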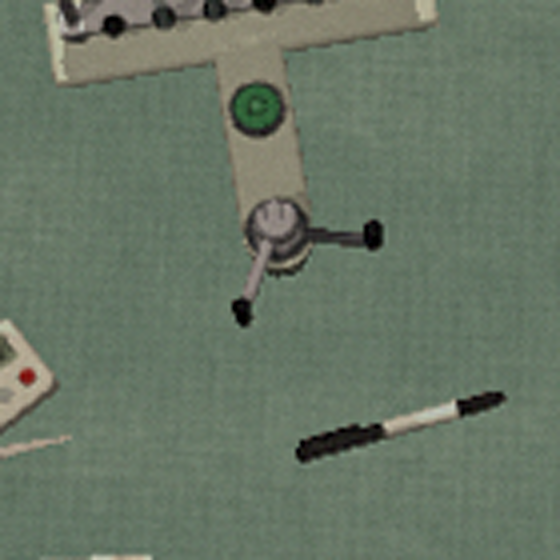

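View pics/scc.png

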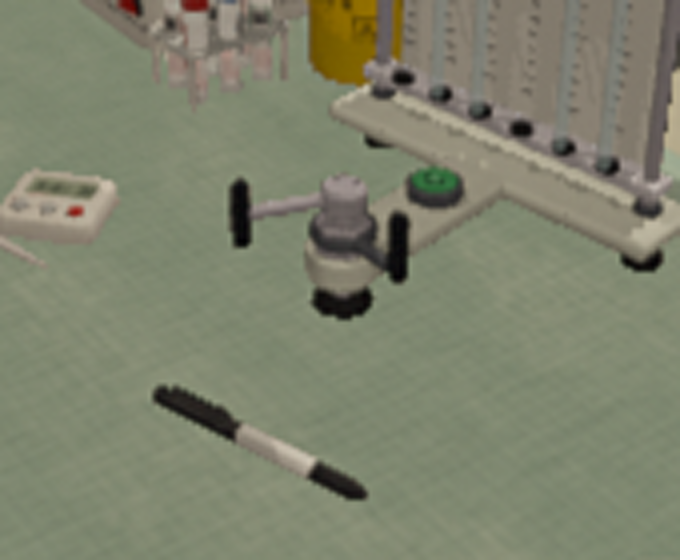

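Run:
```python
from h import *
from scipy.optimize import least_squares
np.set_printoptions(precision=4,suppress=True)
T=bot.read_camera('top');S=bot.read_camera('scene')
px={'s':[(250.6,227.6),(250,203)],'n':[(283.2,208.7),(289.5,211.7)]}
for k,(a,b) in px.items():
    f=lambda p:np.r_[proj(T,p)-a,proj(S,p)-b]
    r=least_squares(f,[.5,0,.08]);print(k,r.x,r.fun)
# joint fit
def g(p):
    ax=p[:2];P=lambda a,z:np.r_[ax+.06*np.array([np.cos(a),np.sin(a)]),z]
    s=P(p[2],.078);n=P(p[3],.078)
    return np.r_[proj(T,s)-px['s'][0],proj(S,s)-px['s'][1],proj(T,n)-px['n'][0],proj(S,n)-px['n'][1]]
r=least_squares(g,[.54,.02,2.6,-1.6]);p=r.x;print(p,np.degrees(p[2:]),r.fun)
for a in p[2:4]: print(p[:2]+.06*np.array([np.cos(a),np.sin(a)]))
print(proj(T,[p[0],p[1],.083]),proj(S,[p[0],p[1],.083]))
```

```text
s [0.4846 0.0394 0.0739] [-0.0622  0.1174  0.1186 -0.0257]
n [ 0.5345 -0.0381  0.074 ] [ 0.046  -0.075  -0.0757  0.0167]
[ 0.5406  0.0199  2.8398 -1.6984] [162.7104 -97.313 ] [ 0.5124  0.3543 -0.0338 -1.0358  0.6434  0.2005 -0.2046 -0.9772]
[0.4833 0.0377]
[ 0.5329 -0.0396]
[259.3944 204.609 ] [275.817  195.5826]
```

Call:
step_arm:
  increments:
    - [0.012, -0.035, 0.01, 0, 0, 0, 1]
    - [0.024, -0.07, 0.02, 0, 0, 0, 1]
    - [0.036, -0.105, 0.03, 0, 0, 0, 1]
    - [0.048, -0.14, 0.04, 0, 0, 0, 1]
    - [0.06, -0.175, 0.05, 0, 0, 0, 1]
    - [0.072, -0.21, 0.06, 0, 0, 0, 1]
    - [0.084, -0.245, 0.06, 0, 0, 0, 1]
    - [0.096, -0.28, 0.06, 0, 0, 0, 1]
    - [0.108, -0.315, 0.06, 0, 0, 0, 1]
    - [0.12, -0.35, 0.06, 0, 0, 0, 1]
  force: 20

```text
t: 1.93
eef_pos: [0.388, 0.2679, 0.2917]
tool_rot: [0.0, 0.202, 0.979, 0.0]
contact_force: [0.3, 0.8, -0.2]
gripper_width: 0.0
```

Call:
step_arm:
  increments:
    - [0.018, -0.032, 0, 0, 0, 0, 1]
    - [0.036, -0.064, 0, 0, 0, 0, 1]
    - [0.054, -0.096, 0, 0, 0, 0, 1]
    - [0.072, -0.128, 0, 0, 0, 0, 1]
    - [0.09, -0.16, 0, 0, 0, 0, 1]
    - [0.108, -0.192, 0, 0, 0, 0, 1]
    - [0.126, -0.224, 0, 0, 0, 0, 1]
    - [0.144, -0.256, 0, 0, 0, 0, 1]
    - [0.162, -0.288, 0, 0, 0, 0, 1]
    - [0.18, -0.318, 0, 0, 0, 0, 1]

```text
t: 2.77
eef_pos: [0.5683, -0.0504, 0.2916]
tool_rot: [0.0, 0.203, 0.979, 0.0]
contact_force: [0.1, 0.3, -0.6]
gripper_width: 0.002
```

Run:
```python
from h import *
np.set_printoptions(precision=4,suppress=True)
r=snap('wrist','w1');snap('scene','s1')
print(bot.get_obs()['eef_pos'])
for z,k in [(.078,'screw_handle'),(.078,'nut_handle'),(.045,'nut_face')]:
    for d in bot.place_of(k,'wrist')[:2]: print(k,round(d['conf'],2),np.array(d['location'])*[560,420],atz(r,d['location'],z))
```

```text
[ 0.5692 -0.0548  0.2917]
screw_handle 0.79 [331.52   52.416] [0.4804 0.0393 0.078 ]
nut_handle 0.95 [279.216 138.894] [ 0.5345 -0.0378  0.078 ]
nut_face 0.59 [332.584 115.29 ] [0.5373 0.0236 0.045 ]
nut_face 0.22 [279.888 137.802] [ 0.5367 -0.038   0.045 ]
```

View pics/w1.png

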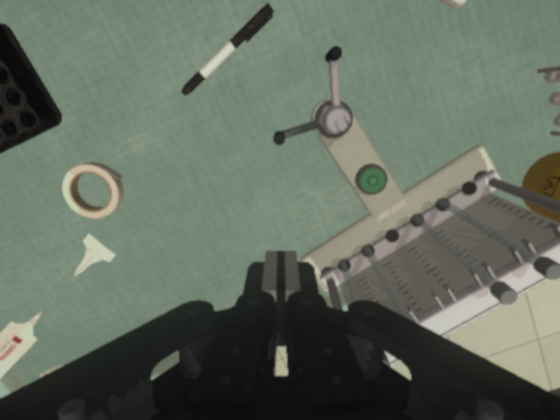

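View pics/s1.png

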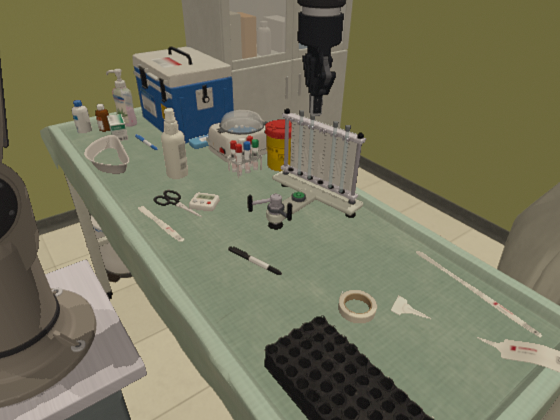

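Call:
step_arm:
  increments:
    - [0, 0, -0.04, 0, 0, 0, 1]
    - [0, 0, -0.08, 0, 0, 0, 1]
    - [0, 0, -0.12, 0, 0, 0, 1]
    - [0, 0, -0.155, 0, 0, 0, 1]
    - [0, 0, -0.19, 0, 0, 0, 1]
    - [0, 0, -0.21, 0, 0, 0, 1]
    - [0, 0, -0.225, 0, 0, 0, 1]
    - [0, 0, -0.225, 0, 0, 0, 1]

```text
t: 3.68
eef_pos: [0.5649, -0.0459, 0.0633]
tool_rot: [-0.003, 0.201, 0.98, -0.0]
contact_force: [-0.4, 0.4, -0.1]
gripper_width: -0.003
```

Run:
```python
from h import *
r=snap('wrist','w2');snap('scene','s2')
o=bot.get_obs();print(o['eef_pos'],o['contact_force'])
cv2.imwrite('pics/s2c.png',cv2.resize(cv2.imread('pics/s2.png')[120:280,190:380],None,fx=4,fy=3.7))
```

```text
[ 0.5674555  -0.04682867  0.06650931] [ 0.0440219   0.20540261 -0.26136088]
```

View pics/w2.png

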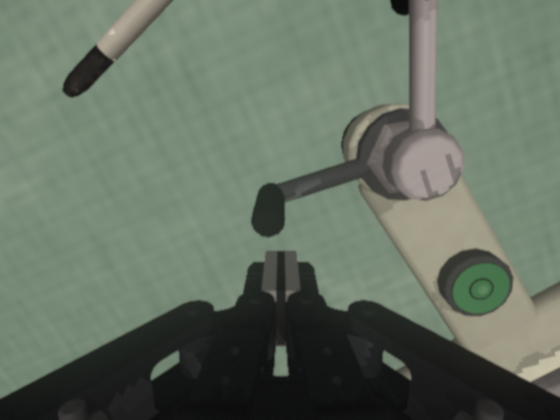

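View pics/s2c.png

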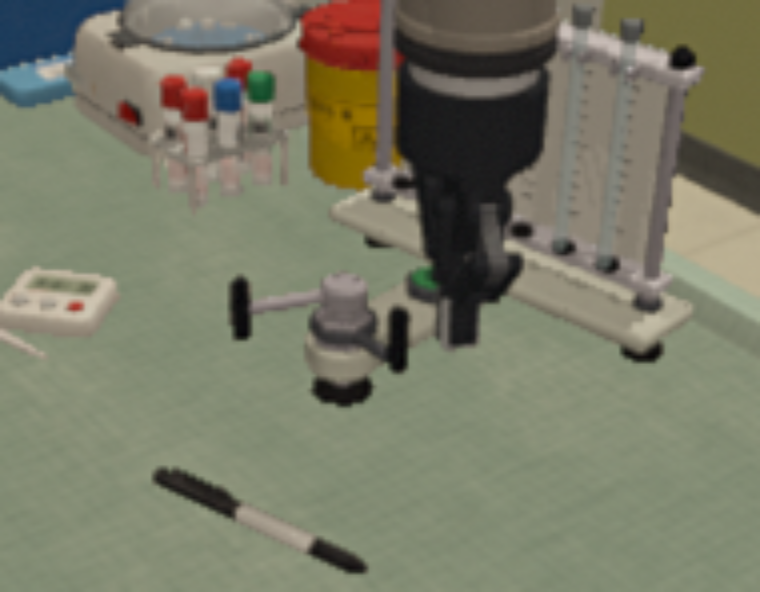

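Call:
step_arm:
  increments:
    - [-0.006, 0, 0, 0, 0, 0, 1]
    - [-0.012, 0, 0, 0, 0, 0, 1]
    - [-0.018, 0.001, 0, 0, 0, 0, 1]
    - [-0.023, 0.001, 0, 0, 0, 0, 1]
    - [-0.028, 0.002, 0, 0, 0, 0, 1]
    - [-0.033, 0.004, 0, 0, 0, 0, 1]
    - [-0.038, 0.006, 0, 0, 0, 0, 1]
    - [-0.042, 0.009, 0, 0, 0, 0, 1]
    - [-0.046, 0.011, 0, 0, 0, 0, 1]
    - [-0.046, 0.011, 0, 0, 0, 0, 1]

```text
t: 4.62
eef_pos: [0.5205, -0.0366, 0.0661]
tool_rot: [-0.001, 0.202, 0.979, 0.0]
contact_force: [0.2, 0.5, -0.3]
gripper_width: 0.004
```

Run:
```python
from h import *
r=snap('wrist','w3');r=snap('top','t3')
o=bot.get_obs();print(o['eef_pos'],o['contact_force'])
for k in ['screw_handle','nut_handle']:
  for n in ['scene','wrist','top']:
    R=bot.read_camera(n)
    for d in bot.place_of(k,n)[:2]: print(n,k,round(d['conf'],2),np.array(d['location'])*[560,420],atz(R,d['location'],.078))
```

```text
[ 0.52126577 -0.03677797  0.06613494] [ 0.32814102  1.00473109 -0.55539545]
scene screw_handle 0.52 [249.592 203.784] [0.47858875 0.03207121 0.078     ]
scene screw_handle 0.4 [277.816 207.48 ] [ 0.52029634 -0.01533231  0.078     ]
wrist screw_handle 0.77 [435.4   117.684] [0.48266177 0.04033305 0.078     ]
wrist nut_handle 0.65 [289.408 242.886] [ 0.50684001 -0.02790503  0.078     ]
```

View pics/w3.png

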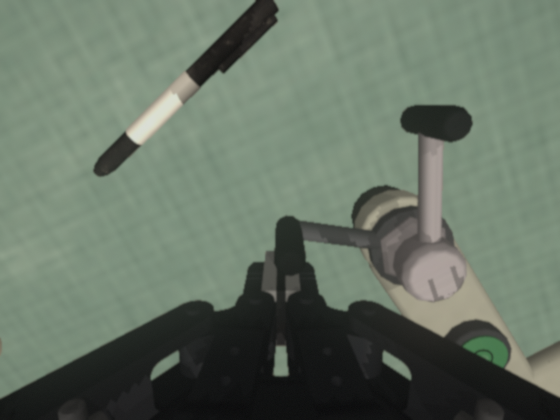

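Call:
step_arm:
  increments:
    - [-0.003, 0.0025, 0, 0, 0, 0, 1]
    - [-0.006, 0.005, 0, 0, 0, 0, 1]
    - [-0.0085, 0.0075, 0, 0, 0, 0, 1]
    - [-0.0085, 0.0075, 0, 0, 0, 0, 1]
    - [-0.0085, 0.0075, 0, 0, 0, 0, 1]
    - [-0.0085, 0.0075, 0, 0, 0, 0, 1]
    - [-0.002, 0.0025, 0, 0, 0, 0, 1]
    - [0.015, -0.005, 0, 0, 0, 0, 1]
    - [0.015, -0.005, 0.03, 0, 0, 0, 1]
    - [0.015, -0.005, 0.07, 0, 0, 0, 1]

```text
t: 6.15
eef_pos: [0.5354, -0.0432, 0.1342]
tool_rot: [-0.003, 0.203, 0.979, -0.002]
contact_force: [1.2, 1.6, 0.9]
gripper_width: -0.004
```

Run:
```python
from h import *
o=bot.get_obs();print(o['eef_pos'],o['contact_force'])
for k in ['screw_handle','nut_handle']:
  for n in ['scene','wrist','top']:
    R=bot.read_camera(n)
    for d in bot.place_of(k,n)[:2]: print(n,k,round(d['conf'],2),np.array(d['location'])*[560,420],atz(R,d['location'],.078))
r=snap('wrist','w4');r=snap('scene','s4')
cv2.imwrite('pics/s4c.png',cv2.resize(cv2.imread('pics/s4.png')[120:280,190:380],None,fx=4,fy=3.7))
```

```text
[ 0.53536443 -0.04320125  0.13423548] [1.20631954 1.57044248 0.93584587]
scene screw_handle 0.52 [249.312 201.096] [0.48401756 0.04152707 0.078     ]
wrist screw_handle 0.82 [376.096  72.618] [0.48214713 0.03887036 0.078     ]
scene nut_handle 0.71 [271.992 211.68 ] [ 0.50062872 -0.02118569  0.078     ]
wrist nut_handle 0.73 [290.976 157.584] [ 0.49993172 -0.02114048  0.078     ]
```

View pics/w4.png

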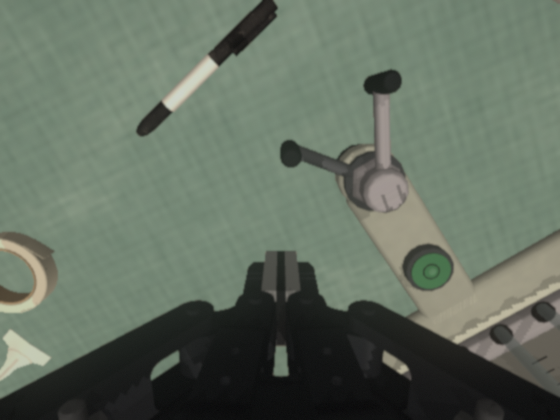

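View pics/s4c.png

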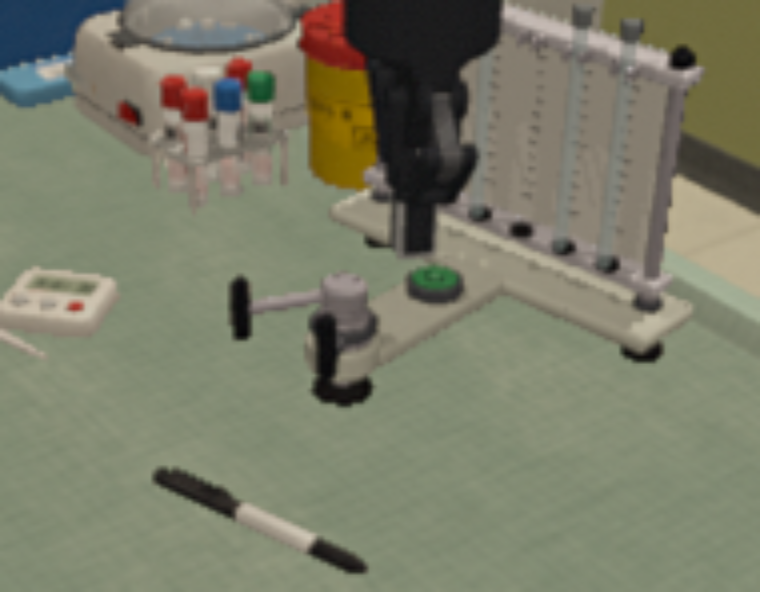

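Call:
step_arm:
  increments:
    - [0, 0, 0.03, 0, 0, 0, -1]
    - [-0.01, 0.01, 0.03, 0, 0, 7, -1]
    - [-0.02, 0.02, 0.03, 0, 0, 14, -1]
    - [-0.03, 0.035, 0.03, 0, 0, 21, -1]
    - [-0.04, 0.045, 0.03, 0, 0, 28, -1]
    - [-0.044, 0.052, 0.03, 0, 0, 35, -1]
    - [-0.044, 0.052, 0.03, 0, 0, 39, -1]
    - [-0.044, 0.052, 0.03, 0, 0, 39, -1]
    - [-0.044, 0.052, 0.03, 0, 0, 39, -1]

```text
t: 7.6
eef_pos: [0.4928, 0.0095, 0.1664]
tool_rot: [0.0, -0.135, 0.991, 0.0]
contact_force: [-0.2, -0.4, 0.2]
gripper_width: 0.999
```

Run:
```python
from h import *
o=bot.get_obs();print(o['eef_pos'],o['contact_force'],o['gripper_width'],o['q'],o['tool_rot'])
for k in ['screw_handle','nut_handle']:
  for n in ['wrist']:
    R=bot.read_camera(n)
    for d in bot.place_of(k,n)[:2]: print(n,k,round(d['conf'],2),np.array(d['location'])*[560,420],atz(R,d['location'],.078))
r=snap('wrist','w5')
```

```text
[0.49277599 0.00950577 0.16635087] [-0.24291649 -0.35344464  0.19214246] 0.9986711497832998 [-0.39942469  0.26224245  0.29760754  2.06441477 -0.10339232  0.82845334
  1.79975706] [ 9.45331304e-05 -1.34775874e-01  9.90876105e-01  1.42007624e-05]
wrist screw_handle 0.59 [327.32  208.698] [0.48276154 0.03969892 0.078     ]
wrist nut_handle 0.79 [236.376 211.218] [ 0.50129352 -0.02063575  0.078     ]
```

View pics/w5.png

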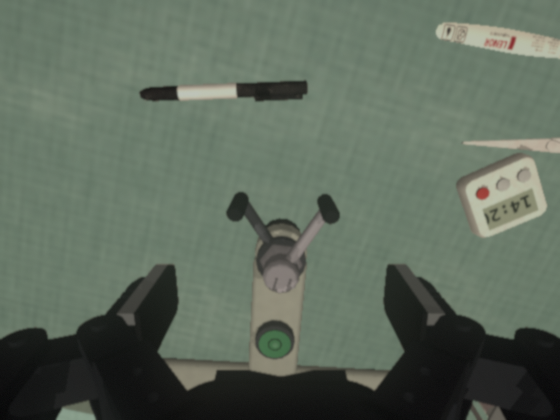

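Call:
step_arm:
  increments:
    - [0, 0, -0.03, 0, 0, 0, -1]
    - [0, 0, -0.05, 0, 0, 0, -1]
    - [0, 0, -0.065, 0, 0, 0, -1]
    - [0, 0, -0.08, 0, 0, 0, -1]
    - [0, 0, -0.095, 0, 0, 0, -1]
    - [0, 0, -0.106, 0, 0, 0, -1]
    - [0, 0, -0.114, 0, 0, 0, -1]
    - [0, 0, -0.114, 0, 0, 0, -1]

```text
t: 8.52
eef_pos: [0.4918, 0.0095, 0.051]
tool_rot: [-0.001, -0.136, 0.991, -0.0]
contact_force: [0.4, 0.2, -0.2]
gripper_width: 0.999
```

Run:
```python
from h import *
o=bot.get_obs();print(o['eef_pos'],o['contact_force'],o['gripper_width'])
for k in ['screw_handle','nut_handle']:
  for n in ['wrist']:
    R=bot.read_camera(n)
    for d in bot.place_of(k,n)[:2]: print(n,k,round(d['conf'],2),np.array(d['location'])*[560,420],atz(R,d['location'],.078))
r=snap('wrist','w6')
r=snap('scene','s6')
cv2.imwrite('pics/s6c.png',cv2.resize(cv2.imread('pics/s6.png')[120:280,190:380],None,fx=4,fy=3.7))
```

```text
[0.49184521 0.00952698 0.05098694] [ 0.4005731   0.23062391 -0.20489047] 0.9987797841932214
wrist screw_handle 0.74 [368.312 302.19 ] [0.48300911 0.04071106 0.078     ]
wrist nut_handle 0.72 [200.592 295.386] [ 0.49899941 -0.02073376  0.078     ]
```

View pics/w6.png

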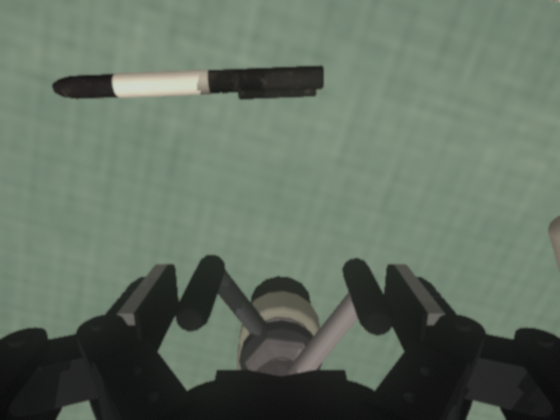

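View pics/s6c.png

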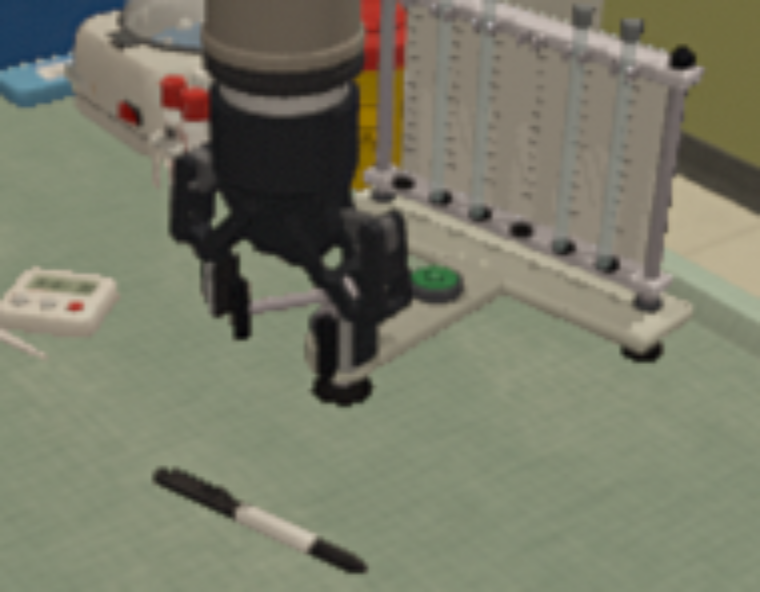

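Call:
step_arm:
  increments:
    - [0.0003, -0.001, 0, 0, 0, 0, -1]
    - [0.0005, -0.002, 0, 0, 0, 0, -1]
    - [0.0008, -0.003, 0, 0, 0, 0, -1]
    - [0.001, -0.0035, 0, 0, 0, 0, -1]
    - [0.001, -0.0035, 0, 0, 0, 0, -1]
    - [0.001, -0.0035, 0, 0, 0, 0, -1]

```text
t: 9.32
eef_pos: [0.4937, 0.0061, 0.0523]
tool_rot: [-0.0, -0.136, 0.991, 0.0]
contact_force: [-0.8, -0.4, 0.3]
gripper_width: 1.002
```

Run:
```python
from h import *
o=bot.get_obs();print(o['eef_pos'],o['contact_force'],o['gripper_width'])
r=snap('wrist','w7')
cv2.imwrite('pics/w7c.png',cv2.resize(cv2.imread('pics/w7.png')[220:400,140:420],None,fx=2.8,fy=2.8))
```

```text
[0.49367652 0.00610244 0.05230221] [-0.84615867 -0.40960322  0.28470912] 1.0024734221078335
```

View pics/w7c.png

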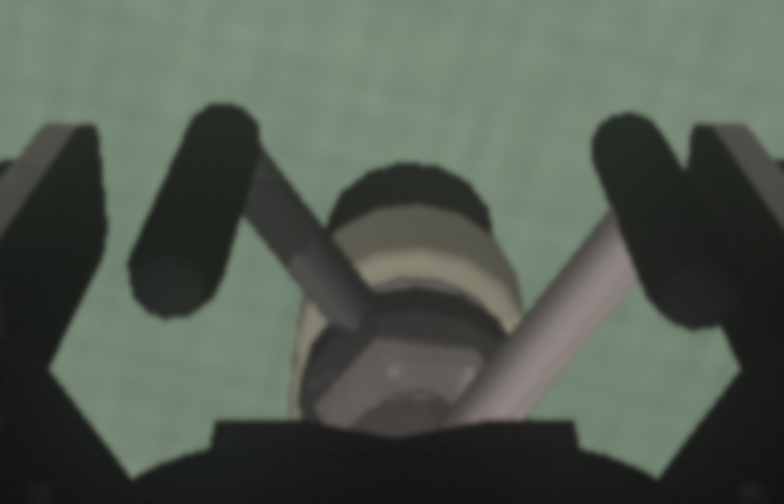

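Call:
step_arm:
  increments:
    - [0.0001, -0.0005, 0, 0, 0, 0, -1]
    - [0.0003, -0.001, 0, 0, 0, 0, -1]
    - [0.0003, -0.001, 0, 0, 0, 0, -1]
    - [0.0003, -0.001, 0, 0, 0, 0, -1]

```text
t: 9.7
eef_pos: [0.4939, 0.0053, 0.0523]
tool_rot: [-0.0, -0.136, 0.991, 0.0]
contact_force: [-0.8, -0.2, 0.8]
gripper_width: 1.004
```

Run:
```python
from h import *
for i in range(4):
  r=bot.read_camera('wrist');o=bot.get_obs();print(o['eef_pos'],o['contact_force'],o['torque'])
```

```text
[0.49393252 0.00527473 0.05228013] [-0.08233068  0.84796523 -0.20871072] [0.09896742 0.06277593 0.02735909]
[0.49391998 0.00529097 0.05226844] [-0.54337148  0.1437095   0.89315505] [ 0.12072527  0.05705248 -0.03476864]
[0.49391243 0.00528237 0.05228552] [-0.44509914  1.06175277  1.27169535] [0.14854    0.07719303 0.02123614]
[0.49391768 0.00526098 0.05227736] [-0.22641038  1.31247062 -1.04449678] [0.12039897 0.11041332 0.03048257]
```

```bash
cat > f.py <<'E'
from h import *
import sys
F=[];T=[];P=[]
for i in range(int(sys.argv[1]) if len(sys.argv)>1 else 8):
  bot.read_camera('wrist');o=bot.get_obs();F.append(o['contact_force']);T.append(o['torque']);P.append(o['eef_pos'])
j=np.array([-.267,.964,0])
print(o['t'],np.mean(P,0).round(5),'F',np.mean(F,0).round(2),'Fj',round(np.mean(F,0)@j,2),'T',np.mean(T,0).round(3),'w',o['gripper_width'])
E
python3 f.py
```

```text
10.3 [0.49393 0.00526 0.05229] F [-0.58  0.93  0.17] Fj 1.05 T [ 0.19   0.103 -0.007] w 1.0015449360740598
```

Call:
step_arm:
  increments:
    - [0.0001, -0.0005, 0, 0, 0, 0, -1]
    - [0.0001, -0.0005, 0, 0, 0, 0, -1]

```text
t: 10.47
eef_pos: [0.4939, 0.0051, 0.0523]
tool_rot: [-0.0, -0.136, 0.991, 0.0]
contact_force: [-0.5, 2.9, 1.5]
gripper_width: 1.002
```

```bash
python3 f.py
```

```text
10.8667 [0.49397 0.0051  0.05228] F [-1.56  3.78  0.78] Fj 4.06 T [0.788 0.263 0.002] w 0.9979197600533911
```

Call:
step_arm:
  increments:
    - [-0.0004, 0.0015, 0, 0, 0, 0, -1]
    - [-0.0008, 0.0035, 0, 0, 0, 0, -1]
    - [-0.0014, 0.0052, 0, 0, 0, 0, -0.9]
    - [-0.0014, 0.0052, 0, 0, 0, 0, -0.82]
    - [-0.0014, 0.0052, 0, 0, 0, 0, -0.788]
    - [-0.0014, 0.0052, 0, 0, 0, 0, -0.788]
    - [-0.0014, 0.0052, 0, 0, 0, 0, -0.788]
  force: 20

```text
t: 11.45
eef_pos: [0.4928, 0.0097, 0.0523]
tool_rot: [0.0, -0.136, 0.991, -0.0]
contact_force: [0.2, 0.1, 0.7]
gripper_width: 0.89
```

```bash
python3 f.py
python3 - <<'E'
from h import *
r=snap('wrist','w8')
cv2.imwrite('pics/w8c.png',cv2.resize(cv2.imread('pics/w8.png')[220:400,140:420],None,fx=2.8,fy=2.8))
E
```

```text
11.85 [0.49273 0.00975 0.05231] F [ 0.03 -0.05  0.3 ] Fj -0.06 T [ 0.003 -0.012  0.005] w 0.8905944768407875
```

View pics/w8c.png

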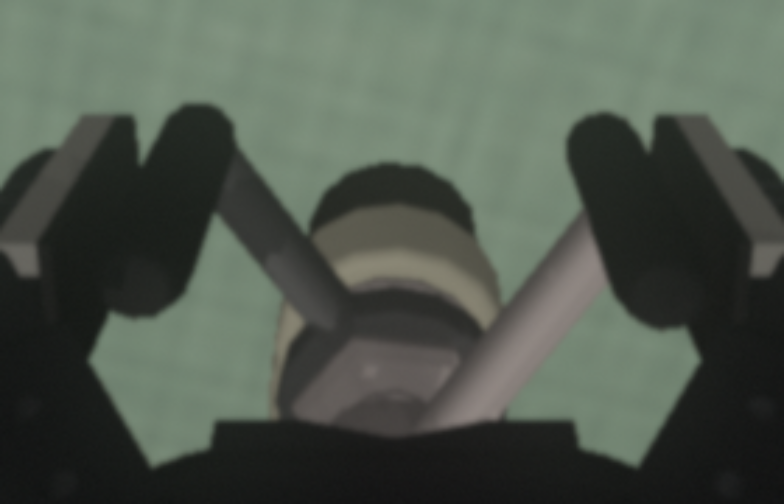

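```bash
cat > plan.py <<'E'
import numpy as np
def u(a): a=np.radians(a); return np.array([np.cos(a),np.sin(a)])
def al(w): return 103.8-(np.degrees(2*np.arcsin(63/120))-np.degrees(2*np.arcsin((w-12)/120)))/2
T0=np.array([0,0]);w0=75.7
S=T0+u(105.5)*(w0/2-6)
for w in range(75,25,-1):
    p=S-u(al(w))*(w/2-6)
    print(w,'c',w-12,'d mm',p.round(1),'rz',round(al(w)-105.5,1),'cmd',round(1-2*w/85,3))
E
python3 plan.py
```

```text
75 c 63 d mm [-1.   0.1] rz -1.7 cmd -0.765
74 c 62 d mm [-1.4  0.5] rz -2.3 cmd -0.741
73 c 61 d mm [-1.8  0.9] rz -2.8 cmd -0.718
72 c 60 d mm [-2.2  1.4] rz -3.4 cmd -0.694
71 c 59 d mm [-2.6  1.8] rz -3.9 cmd -0.671
70 c 58 d mm [-3.   2.2] rz -4.5 cmd -0.647
69 c 57 d mm [-3.3  2.7] rz -5.0 cmd -0.624
68 c 56 d mm [-3.7  3.1] rz -5.6 cmd -0.6
67 c 55 d mm [-4.   3.6] rz -6.1 cmd -0.576
66 c 54 d mm [-4.3  4. ] rz -6.6 cmd -0.553
65 c 53 d mm [-4.7  4.5] rz -7.2 cmd -0.529
64 c 52 d mm [-5.   4.9] rz -7.7 cmd -0.506
63 c 51 d mm [-5.3  5.4] rz -8.2 cmd -0.482
62 c 50 d mm [-5.6  5.9] rz -8.7 cmd -0.459
61 c 49 d mm [-5.9  6.3] rz -9.3 cmd -0.435
60 c 48 d mm [-6.1  6.8] rz -9.8 cmd -0.412
59 c 47 d mm [-6.4  7.3] rz -10.3 cmd -0.388
58 c 46 d mm [-6.6  7.8] rz -10.8 cmd -0.365
57 c 45 d mm [-6.9  8.3] rz -11.3 cmd -0.341
56 c 44 d mm [-7.1  8.7] rz -11.9 cmd -0.318
55 c 43 d mm [-7.3  9.2] rz -12.4 cmd -0.294
54 c 42 d mm [-7.6  9.7] rz -12.9 cmd -0.271
53 c 41 d mm [-7.8 10.2] rz -13.4 cmd -0.247
52 c 40 d mm [-8.  10.7] rz -13.9 cmd -0.224
51 c 39 d mm [-8.1 11.2] rz -14.4 cmd 
[... 416 characters left out ...]
 d mm [-9.5 16.2] rz -19.4 cmd 0.035
40 c 28 d mm [-9.6 16.7] rz -19.9 cmd 0.059
39 c 27 d mm [-9.7 17.2] rz -20.4 cmd 0.082
38 c 26 d mm [-9.7 17.7] rz -20.9 cmd 0.106
37 c 25 d mm [-9.8 18.3] rz -21.3 cmd 0.129
36 c 24 d mm [-9.8 18.8] rz -21.8 cmd 0.153
35 c 23 d mm [-9.9 19.3] rz -22.3 cmd 0.176
34 c 22 d mm [-9.9 19.8] rz -22.8 cmd 0.2
33 c 21 d mm [-9.9 20.3] rz -23.3 cmd 0.224
32 c 20 d mm [-10.   20.8] rz -23.8 cmd 0.247
31 c 19 d mm [-10.   21.3] rz -24.3 cmd 0.271
30 c 18 d mm [-10.   21.8] rz -24.7 cmd 0.294
29 c 17 d mm [-9.9 22.3] rz -25.2 cmd 0.318
28 c 16 d mm [-9.9 22.8] rz -25.7 cmd 0.341
27 c 15 d mm [-9.9 23.3] rz -26.2 cmd 0.365
26 c 14 d mm [-9.9 23.8] rz -26.7 cmd 0.388
```

Call:
step_arm:
  increments:
    - [-0.001, 0.0001, 0, 0, 0, -1.7, -0.765]
    - [-0.0014, 0.0005, 0, 0, 0, -2.3, -0.741]
    - [-0.0018, 0.0009, 0, 0, 0, -2.8, -0.718]
    - [-0.0022, 0.0014, 0, 0, 0, -3.4, -0.694]
    - [-0.0026, 0.0018, 0, 0, 0, -3.9, -0.671]
    - [-0.003, 0.0022, 0, 0, 0, -4.5, -0.647]
    - [-0.0033, 0.0027, 0, 0, 0, -5.0, -0.624]
    - [-0.0033, 0.0027, 0, 0, 0, -5.0, -0.624]

```text
t: 12.57
eef_pos: [0.4895, 0.0125, 0.0523]
tool_rot: [0.0, -0.092, 0.996, -0.0]
contact_force: [1.1, -1.3, 0.6]
gripper_width: 0.811
```

```bash
python3 f.py 4
python3 - <<'E'
from h import *
r=snap('wrist','w9')
cv2.imwrite('pics/w9c.png',cv2.resize(cv2.imread('pics/w9.png')[220:400,140:420],None,fx=2.8,fy=2.8))
E
```

```text
12.7667 [0.48942 0.01247 0.05224] F [ 0.28 -0.71  0.24] Fj -0.76 T [-0.105 -0.034 -0.021] w 0.8116482989382697
```

View pics/w9c.png

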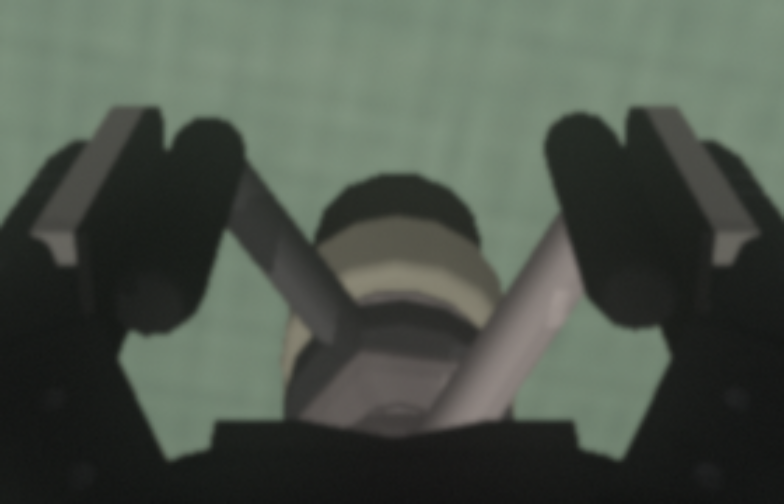

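Call:
step_arm:
  increments:
    - [-0.0004, 0.0004, 0, 0, 0, -0.6, -0.6]
    - [-0.0007, 0.0009, 0, 0, 0, -1.1, -0.576]
    - [-0.0007, 0.0009, 0, 0, 0, -1.1, -0.576]

```text
t: 13.07
eef_pos: [0.4887, 0.0134, 0.0523]
tool_rot: [0.0, -0.083, 0.997, -0.0]
contact_force: [-0.4, -0.6, 0.6]
gripper_width: 0.785
```

```bash
python3 f.py 3
```

```text
13.2167 [0.48868 0.01343 0.05227] F [ 0.06 -0.04  0.03] Fj -0.05 T [-0.109 -0.041 -0.004] w 0.7866051191217274
```

Call:
step_arm:
  increments:
    - [-0.0003, 0.0004, 0, 0, 0, -0.5, -0.553]
    - [-0.0007, 0.0009, 0, 0, 0, -1.1, -0.529]
    - [-0.0007, 0.0009, 0, 0, 0, -1.1, -0.529]

```text
t: 13.47
eef_pos: [0.488, 0.0144, 0.0523]
tool_rot: [0.0, -0.073, 0.997, -0.0]
contact_force: [-0.4, 0.5, -0.2]
gripper_width: 0.765
```

```bash
python3 f.py 3
```

```text
13.6167 [0.488   0.01437 0.05228] F [-0.26 -0.85  0.83] Fj -0.75 T [-0.086 -0.011  0.041] w 0.763895716306276
```

Call:
step_arm:
  increments:
    - [-0.0003, 0.0004, 0, 0, 0, -0.5, -0.506]
    - [-0.0006, 0.0009, 0, 0, 0, -1.0, -0.482]
    - [-0.0006, 0.0009, 0, 0, 0, -1.0, -0.482]

```text
t: 13.87
eef_pos: [0.4874, 0.0153, 0.0523]
tool_rot: [0.0, -0.065, 0.998, -0.0]
contact_force: [-0.1, -0.5, 0.4]
gripper_width: 0.742
```

```bash
python3 f.py 3
```

```text
14.0167 [0.48739 0.01524 0.05228] F [ 0.15 -0.37  0.48] Fj -0.4 T [-0.121 -0.062  0.001] w 0.7377684851246967
```

63→61.

Call:
step_arm:
  increments:
    - [-0.0003, 0.0005, 0, 0, 0, -0.5, -0.459]
    - [-0.0006, 0.0009, 0, 0, 0, -1.1, -0.435]
    - [-0.0006, 0.0009, 0, 0, 0, -1.1, -0.435]

```text
t: 14.27
eef_pos: [0.4868, 0.0162, 0.0523]
tool_rot: [0.0, -0.055, 0.998, -0.0]
contact_force: [0.2, -0.4, 0.7]
gripper_width: 0.714
```

```bash
python3 f.py 3
```

```text
14.4167 [0.48679 0.01616 0.05228] F [-0.09 -1.03  0.51] Fj -0.97 T [-0.144 -0.031 -0.008] w 0.7191106879753595
```

Call:
step_arm:
  increments:
    - [-0.0002, 0.0005, 0, 0, 0, -0.5, -0.412]
    - [-0.0005, 0.001, 0, 0, 0, -1.0, -0.388]
    - [-0.0005, 0.001, 0, 0, 0, -1.0, -0.388]

```text
t: 14.67
eef_pos: [0.4863, 0.0172, 0.0523]
tool_rot: [-0.0, -0.046, 0.999, -0.0]
contact_force: [-0.3, -1.9, 0.9]
gripper_width: 0.693
```

```bash
python3 f.py 3
python3 - <<'E'
from h import *
r=snap('wrist','w10')
cv2.imwrite('pics/w10c.png',cv2.resize(cv2.imread('pics/w10.png')[220:400,140:420],None,fx=2.8,fy=2.8))
E
```

```text
14.8167 [0.48627 0.01716 0.05229] F [-0.24 -0.92  0.52] Fj -0.83 T [-0.123 -0.006  0.01 ] w 0.6943035373403876
```

View pics/w10c.png

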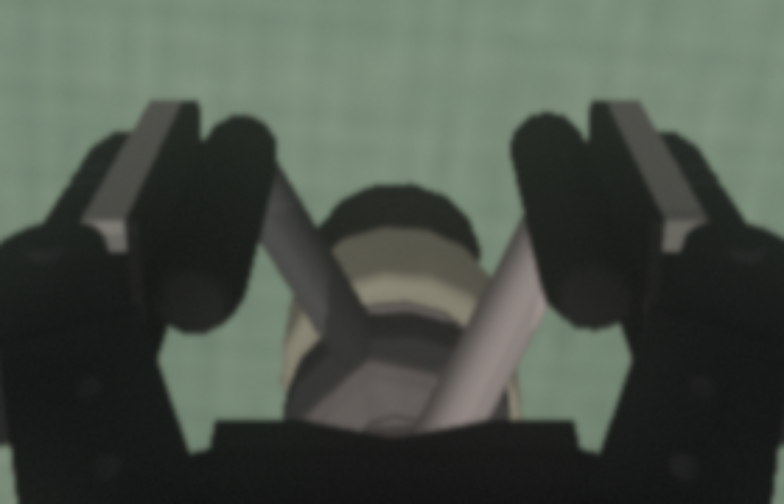

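Call:
step_arm:
  increments:
    - [-0.0002, 0.0005, 0, 0, 0, -0.5, -0.365]
    - [-0.0005, 0.001, 0, 0, 0, -1.0, -0.341]
    - [-0.0005, 0.001, 0, 0, 0, -1.0, -0.341]

```text
t: 15.12
eef_pos: [0.4858, 0.0182, 0.0523]
tool_rot: [0.0, -0.037, 0.999, -0.0]
contact_force: [-0.2, -0.6, 0.7]
gripper_width: 0.671
```

```bash
python3 f.py 3
```

```text
15.2667 [0.48578 0.01816 0.05229] F [ 0.03 -0.31  0.21] Fj -0.31 T [-0.166  0.009 -0.004] w 0.6710152276383377
```

Call:
step_arm:
  increments:
    - [-0.0002, 0.0005, 0, 0, 0, -0.5, -0.318]
    - [-0.0004, 0.0009, 0, 0, 0, -1.1, -0.294]
    - [-0.0004, 0.0009, 0, 0, 0, -1.1, -0.294]

```text
t: 15.52
eef_pos: [0.4854, 0.0191, 0.0523]
tool_rot: [0.0, -0.028, 1.0, 0.0]
contact_force: [0.3, -1.9, 1.3]
gripper_width: 0.645
```

```bash
python3 f.py 3
```

```text
15.6667 [0.48539 0.01909 0.0523 ] F [-0.6  -0.78  0.34] Fj -0.59 T [-0.184  0.01   0.036] w 0.6497446054291619
```

55→53.

Call:
step_arm:
  increments:
    - [-0.0003, 0.0005, 0, 0, 0, -0.5, -0.271]
    - [-0.0005, 0.001, 0, 0, 0, -1.0, -0.247]
    - [-0.0005, 0.001, 0, 0, 0, -1.0, -0.247]

```text
t: 15.92
eef_pos: [0.4849, 0.0201, 0.0523]
tool_rot: [0.0, -0.019, 1.0, -0.0]
contact_force: [-1.0, -0.7, 1.7]
gripper_width: 0.624
```

```bash
python3 f.py 3
```

```text
16.0667 [0.48489 0.0201  0.05229] F [-0.18 -0.7   0.35] Fj -0.63 T [-0.148  0.014  0.003] w 0.6230224323229158
```

53→51.

Call:
step_arm:
  increments:
    - [-0.0002, 0.0005, 0, 0, 0, -0.5, -0.224]
    - [-0.0003, 0.001, 0, 0, 0, -1.0, -0.2]
    - [-0.0003, 0.001, 0, 0, 0, -1.0, -0.2]

```text
t: 16.32
eef_pos: [0.4846, 0.0211, 0.0523]
tool_rot: [-0.0, -0.01, 1.0, -0.0]
contact_force: [0.4, -1.6, 0.0]
gripper_width: 0.601
```

```bash
python3 f.py 3
```

```text
16.4667 [0.48453 0.02109 0.05228] F [-0.13 -1.28  0.29] Fj -1.2 T [-0.163  0.027 -0.027] w 0.5960770853868409
```

51→49.

Call:
step_arm:
  increments:
    - [-0.0002, 0.0005, 0, 0, 0, -0.5, -0.176]
    - [-0.0004, 0.001, 0, 0, 0, -1.0, -0.153]
    - [-0.0004, 0.001, 0, 0, 0, -1.0, -0.153]

```text
t: 16.72
eef_pos: [0.4842, 0.0221, 0.0523]
tool_rot: [0.0, -0.002, 1.0, 0.0]
contact_force: [0.0, 0.3, -0.1]
gripper_width: 0.575
```

```bash
python3 f.py 3
python3 - <<'E'
from h import *
r=snap('wrist','w11')
cv2.imwrite('pics/w11c.png',cv2.resize(cv2.imread('pics/w11.png')[220:400,140:420],None,fx=2.8,fy=2.8))
E
```

```text
16.8667 [0.48416 0.02209 0.05228] F [ 0.25 -1.14  0.64] Fj -1.17 T [-0.195  0.056 -0.003] w 0.5781014900917383
```

View pics/w11c.png

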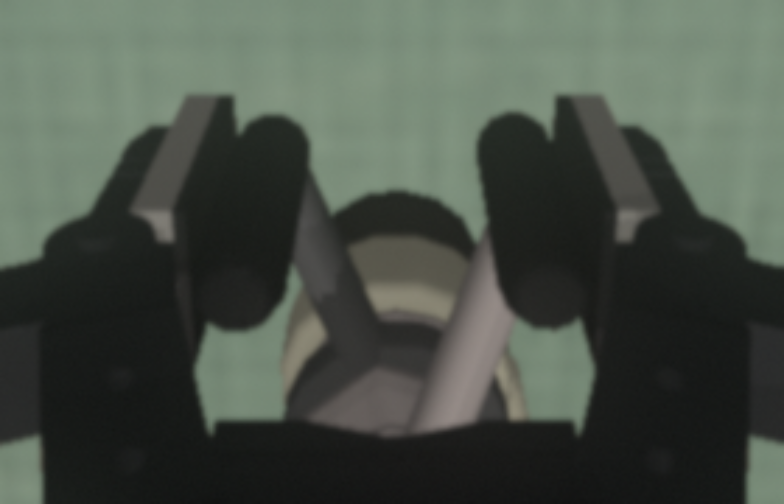

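Call:
step_arm:
  increments:
    - [0, -0.0005, 0, 0, 0, 0, -0.153]
    - [0, -0.0005, 0, 0, 0, 0, -0.153]

```text
t: 17.08
eef_pos: [0.4842, 0.0218, 0.0523]
tool_rot: [-0.0, -0.002, 1.0, 0.0]
contact_force: [-0.7, 0.8, 1.1]
gripper_width: 0.578
```

```bash
python3 f.py 4
```

```text
17.2833 [0.4842  0.02175 0.05229] F [ 0.17  0.17 -0.18] Fj 0.12 T [ 0.059  0.003 -0.001] w 0.5782186369718034
```

Call:
step_arm:
  increments:
    - [-0.0001, 0.0009, 0, 0, 0, -0.5, -0.129]
    - [-0.0003, 0.0014, 0, 0, 0, -1.0, -0.106]
    - [-0.0003, 0.0014, 0, 0, 0, -1.0, -0.106]

```text
t: 17.53
eef_pos: [0.4839, 0.0228, 0.0523]
tool_rot: [0.0, 0.007, 1.0, -0.0]
contact_force: [-0.1, -0.7, 0.1]
gripper_width: 0.552
```

```bash
python3 f.py 3
```

```text
17.6833 [0.4839  0.02284 0.05231] F [ 0.15 -0.57  0.66] Fj -0.59 T [-0.14   0.039 -0.027] w 0.55118196136812
```

47→45.

Call:
step_arm:
  increments:
    - [-0.0001, 0.0005, 0, 0, 0, -0.5, -0.082]
    - [-0.0003, 0.001, 0, 0, 0, -1.0, -0.059]
    - [-0.0003, 0.001, 0, 0, 0, -1.0, -0.059]

```text
t: 17.93
eef_pos: [0.4837, 0.0237, 0.0524]
tool_rot: [0.0, 0.016, 1.0, -0.0]
contact_force: [-0.8, -2.2, 2.0]
gripper_width: 0.53
```

```bash
python3 f.py 3
```

```text
18.0833 [0.4837  0.02368 0.05235] F [-0.13 -2.53  1.17] Fj -2.41 T [-0.469 -0.009 -0.028] w 0.5277968865413585
```

Call:
step_arm:
  increments:
    - [0, -0.0003, 0, 0, 0, 0, -0.059]
    - [0, -0.0003, 0, 0, 0, 0, -0.059]

```text
t: 18.25
eef_pos: [0.4837, 0.0237, 0.0524]
tool_rot: [0.0, 0.015, 1.0, 0.0]
contact_force: [0.5, -2.6, 1.7]
gripper_width: 0.531
```

```bash
python3 f.py 4
```

```text
18.45 [0.48371 0.02368 0.05235] F [ 0.31 -1.77  2.19] Fj -1.78 T [-0.376 -0.034 -0.005] w 0.5338036645449561
```

Call:
step_arm:
  increments:
    - [0, -0.0003, 0, 0, 0, 0, -0.059]
    - [0, -0.0003, 0, 0, 0, 0, -0.059]

```text
t: 18.62
eef_pos: [0.4837, 0.0236, 0.0523]
tool_rot: [0.0, 0.015, 1.0, 0.0]
contact_force: [0.2, -1.0, 1.9]
gripper_width: 0.529
```

```bash
python3 f.py 5
```

```text
18.8667 [0.4837  0.02362 0.05235] F [ 0.04 -0.34  2.26] Fj -0.34 T [-0.116 -0.077  0.003] w 0.5249503982441545
```

Call:
step_arm:
  increments:
    - [0, 0, 0, 0, 0, 0, -0.052]
    - [0, 0, 0, 0, 0, 0, -0.045]
    - [0, 0, 0, 0, 0, 0, -0.045]

```text
t: 19.12
eef_pos: [0.4837, 0.0237, 0.0524]
tool_rot: [0.0, 0.015, 1.0, 0.0]
contact_force: [0.1, 1.2, 4.5]
gripper_width: 0.524
```

```bash
python3 f.py 4;python3 - <<'E'
from h import *
r=snap('wrist','w12')
for k in ['screw_handle','nut_handle']:
    for d in bot.place_of(k,'wrist')[:2]: print(k,round(d['conf'],2),np.array(d['location'])*[560,420],atz(r,d['location'],.078))
cv2.imwrite('pics/w12c.png',cv2.resize(cv2.imread('pics/w12.png')[220:400,140:420],None,fx=2.8,fy=2.8))
E
```

```text
19.3167 [0.48367 0.02372 0.0524 ] F [-0.3   1.77  4.33] Fj 1.79 T [ 0.292  0.045 -0.054] w 0.5273571640799454
screw_handle 0.63 [324.576 297.906] [0.48319586 0.03968156 0.078     ]
nut_handle 0.6 [234.808 302.694] [0.48416401 0.00552779 0.078     ]
```

View pics/w12c.png

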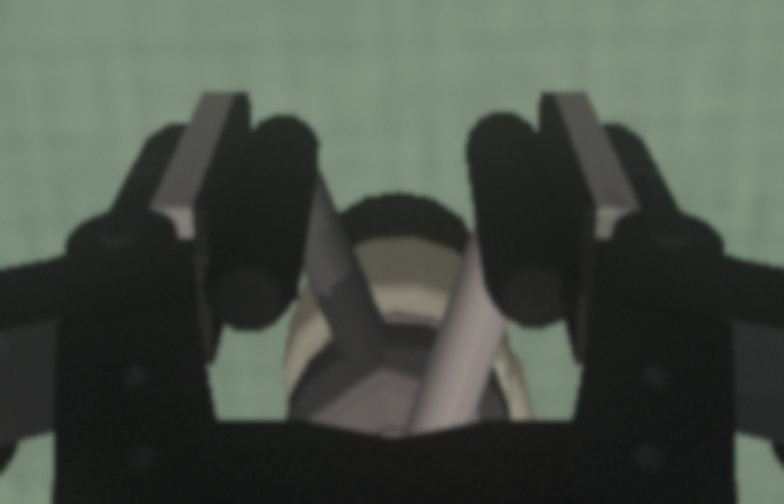

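Call:
step_arm:
  increments:
    - [0, 0.0002, 0, 0, 0, 0, -0.035]
    - [0, 0.0002, 0, 0, 0, 0, -0.025]
    - [0, 0.0002, 0, 0, 0, 0, -0.025]

```text
t: 19.72
eef_pos: [0.4836, 0.024, 0.0525]
tool_rot: [0.0, 0.015, 1.0, 0.0]
contact_force: [-1.4, 3.2, 7.5]
gripper_width: 0.514
```

```bash
python3 f.py 4
```

```text
19.9167 [0.48366 0.02395 0.0525 ] F [-1.02  3.31  6.71] Fj 3.46 T [ 0.441  0.207 -0.114] w 0.5160058939792036
```

Call:
step_arm:
  increments:
    - [0, 0.0004, 0, 0, 0, 0, -0.025]
    - [0, 0.0004, 0, 0, 0, 0, -0.025]

```text
t: 20.08
eef_pos: [0.4836, 0.024, 0.0525]
tool_rot: [0.0, 0.015, 1.0, 0.0]
contact_force: [-0.7, 1.2, 5.9]
gripper_width: 0.514
```

```bash
python3 f.py 4
```

```text
20.2833 [0.48364 0.024   0.0525 ] F [-1.08  2.1   6.9 ] Fj 2.31 T [ 0.263  0.214 -0.097] w 0.51616081004614
```

Call:
step_arm:
  increments:
    - [0, 0.0006, 0, 0, 0, 0, -0.015]
    - [0, 0.0008, 0, 0, 0, 0, -0.005]
    - [0, 0.0008, 0, 0, 0, 0, -0.005]

```text
t: 20.53
eef_pos: [0.4836, 0.0243, 0.0526]
tool_rot: [-0.0, 0.016, 1.0, -0.0]
contact_force: [-1.4, 0.7, 9.4]
gripper_width: 0.506
```

```bash
python3 f.py 4
```

```text
20.7333 [0.48359 0.02433 0.05259] F [-1.62  0.69  9.1 ] Fj 1.1 T [-0.081  0.344 -0.139] w 0.5086525257542482
```

Call:
step_arm:
  increments:
    - [0, 0.0003, 0.0003, 0, 0, 0, 0.005]
    - [0, 0.0005, 0.0006, 0, 0, 0, 0.015]
    - [0, 0.0005, 0.0006, 0, 0, 0, 0.015]

```text
t: 20.98
eef_pos: [0.4836, 0.0247, 0.0529]
tool_rot: [0.0, 0.016, 1.0, -0.0]
contact_force: [1.0, -0.0, 4.0]
gripper_width: 0.495
```

```bash
python3 f.py 4
```

```text
21.1833 [0.48359 0.02466 0.05287] F [-0.26 -0.51  3.95] Fj -0.42 T [-0.619  0.016 -0.202] w 0.49875359713546463
```

Call:
step_arm:
  increments:
    - [0, 0.0003, 0.0002, 0, 0, -0.6, 0.025]
    - [0, 0.0006, 0.0004, 0, 0, -1.2, 0.035]
    - [0, 0.0006, 0.0004, 0, 0, -1.2, 0.035]

```text
t: 21.43
eef_pos: [0.4833, 0.0252, 0.053]
tool_rot: [-0.0, 0.026, 1.0, -0.001]
contact_force: [0.2, -4.4, 0.0]
gripper_width: 0.486
```

```bash
python3 f.py 4;python3 - <<'E'
from h import *
r=snap('wrist','w13')
for k in ['screw_handle','nut_handle']:
    for d in bot.place_of(k,'wrist')[:2]: print(k,round(d['conf'],2),np.array(d['location'])*[560,420],atz(r,d['location'],.078))
E
```

```text
21.6333 [0.48336 0.02522 0.05309] F [ 0.56 -4.39 -0.59] Fj -4.38 T [-1.313 -0.173  0.049] w 0.4845028406612042
screw_handle 0.78 [320.208 296.898] [0.48315639 0.03965265 0.078     ]
nut_handle 0.59 [231.112 300.594] [0.48295749 0.00560464 0.078     ]
```

Call:
step_arm:
  increments:
    - [0, -0.0005, 0, 0, 0, 0, 0.035]
    - [0, -0.001, 0, 0, 0, 0, 0.035]
    - [0, -0.001, 0, 0, 0, 0, 0.035]

```text
t: 22.03
eef_pos: [0.4834, 0.0251, 0.0531]
tool_rot: [-0.0, 0.026, 1.0, 0.0]
contact_force: [1.0, -3.1, -2.0]
gripper_width: 0.489
```

```bash
python3 f.py 4
```

```text
22.2333 [0.48342 0.0251  0.05316] F [ 0.82 -2.58 -2.89] Fj -2.71 T [-0.828 -0.184  0.062] w 0.4867765652947739
```

Call:
step_arm:
  increments:
    - [0, -0.0005, -0.0005, 0, 0, 0, 0.045]
    - [0, -0.0008, -0.0008, 0, 0, 0, 0.06]
    - [0, -0.0008, -0.0008, 0, 0, 0, 0.06]

```text
t: 22.48
eef_pos: [0.4834, 0.0251, 0.053]
tool_rot: [-0.0, 0.026, 1.0, 0.001]
contact_force: [-3.1, 0.9, 6.7]
gripper_width: 0.483
```

```bash
python3 f.py 4
```

```text
22.6833 [0.48339 0.02515 0.05299] F [-2.82  0.64  7.42] Fj 1.37 T [-0.198  0.515  0.042] w 0.4864772880552029
```

Call:
step_arm:
  increments:
    - [0, 0, 0.0003, 0, 0, 0, 0.08]
    - [0, 0, 0.0005, 0, 0, 0, 0.1]
    - [0, 0, 0.0005, 0, 0, 0, 0.1]

```text
t: 22.93
eef_pos: [0.4834, 0.0251, 0.0531]
tool_rot: [-0.0, 0.025, 1.0, 0.001]
contact_force: [-2.5, 2.5, 4.3]
gripper_width: 0.479
```

```bash
python3 f.py 4
```

```text
23.1333 [0.4834  0.02505 0.0531 ] F [-2.57  4.12  5.13] Fj 4.65 T [0.482 0.525 0.013] w 0.47903697737498335
```

Call:
step_arm:
  increments:
    - [0, 0.0008, 0, 0, 0, 0, 0.1]
    - [0, 0.0016, 0, 0, 0, 0, 0.1]
    - [0, 0.0016, 0, 0, 0, 0, 0.1]

```text
t: 23.38
eef_pos: [0.4834, 0.0252, 0.0531]
tool_rot: [-0.0, 0.026, 1.0, -0.0]
contact_force: [-1.9, 1.0, 6.5]
gripper_width: 0.476
```

```bash
python3 f.py 4
python3 - <<'E'
from h import *
r=snap('wrist','w14')
for k in ['screw_handle','nut_handle']:
    for d in bot.place_of(k,'wrist')[:2]: print(k,round(d['conf'],2),np.array(d['location'])*[560,420],atz(r,d['location'],.078))
E
```

```text
23.5833 [0.4834  0.02522 0.0531 ] F [-2.74  0.6   5.89] Fj 1.31 T [-0.173  0.506  0.048] w 0.4840291974914939
nut_handle 0.93 [232.68  300.384] [0.48290177 0.00619389 0.078     ]
```

Balanced. Now let the force limit take over.

Call:
step_arm:
  increments:
    - [0, 0.0002, 0.0002, 0, 0, 0, 0.14]
    - [0, 0.0004, 0.0004, 0, 0, 0, 0.18]
    - [0, 0.0004, 0.0004, 0, 0, 0, 0.22]
    - [0, 0.0004, 0.0004, 0, 0, 0, 0.22]
  force: 20

```text
t: 24.07
eef_pos: [0.4834, 0.0254, 0.0533]
tool_rot: [-0.0, 0.026, 1.0, -0.0]
contact_force: [-1.2, -1.6, 1.5]
gripper_width: 0.474
```

```bash
python3 f.py 4
```

```text
24.2667 [0.48342 0.02544 0.05327] F [-1.66 -2.85  0.78] Fj -2.3 T [-0.95   0.277  0.043] w 0.4748894390294953
```

Call:
step_arm:
  increments:
    - [0, -0.0005, 0, 0, 0, 0, 0.3]
    - [0, -0.0009, 0, 0, 0, 0, 0.4]
    - [0, -0.0009, 0, 0, 0, 0, 0.5]
    - [0, -0.0009, 0, 0, 0, 0, 0.5]
    - [0, -0.0009, 0, 0, 0, 0, 0.5]
    - [0, -0.0009, 0, 0, 0, 0, 0.5]
  force: 20

```text
t: 24.77
eef_pos: [0.4834, 0.0254, 0.0533]
tool_rot: [-0.0, 0.026, 1.0, 0.0]
contact_force: [-1.4, -0.5, -0.4]
gripper_width: 0.475
```

```bash
python3 f.py 4;python3 - <<'E'
from h import *
r=snap('wrist','w15')
for k in ['screw_handle','nut_handle']:
    for d in bot.place_of(k,'wrist')[:2]: print(k,round(d['conf'],2),np.array(d['location'])*[560,420],atz(r,d['location'],.078))
cv2.imwrite('pics/w15c.png',cv2.resize(cv2.imread('pics/w15.png')[220:400,140:420],None,fx=2.8,fy=2.8))
E
```

```text
24.9667 [0.48345 0.02536 0.05333] F [-1.87 -0.05 -0.75] Fj 0.45 T [-0.479  0.373  0.035] w 0.475975806959155
screw_handle 0.56 [320.88  297.906] [0.48384374 0.04002354 0.078     ]
nut_handle 0.78 [233.912 302.61 ] [0.48412167 0.0066534  0.078     ]
```

View pics/w15c.png

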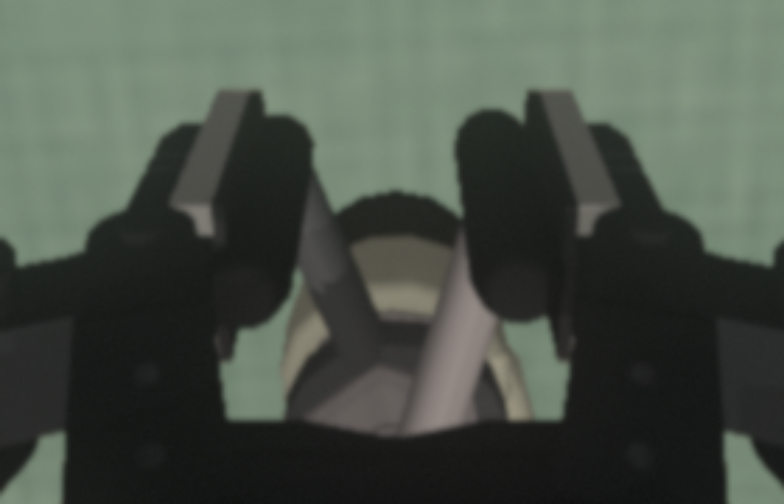

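Call:
step_arm:
  increments:
    - [0, 0, 0, 0, 0, 0, 0.5]
    - [0, 0, 0, 0, 0, 0, 0.5]
    - [0, 0, 0, 0, 0, 0, 0.5]
    - [0, 0, 0, 0, 0, 0, 0.5]
    - [0, 0, 0, 0, 0, 0, 0.5]
    - [0, 0, 0, 0, 0, 0, 0.5]
    - [0, 0, 0, 0, 0, 0, 0.5]
  force: 25

```text
t: 25.7
eef_pos: [0.4835, 0.0255, 0.0534]
tool_rot: [-0.0, 0.026, 1.0, 0.0]
contact_force: [-3.7, 3.2, 2.5]
gripper_width: 0.467
```

```bash
python3 f.py 4
```

```text
25.9 [0.48347 0.0255  0.05342] F [-4.18  3.47  2.16] Fj 4.46 T [ 0.24   0.809 -0.017] w 0.46355643672915037
```

Call:
step_arm:
  increments:
    - [-0.0005, 0.0008, 0, 0, 0, 0, 0.5]
    - [-0.001, 0.0016, 0, 0, 0, -0.5, 0.5]
    - [-0.001, 0.002, 0, 0, 0, -0.5, 0.5]
    - [-0.001, 0.002, 0, 0, 0, -0.5, 0.5]
  force: 25

```text
t: 26.23
eef_pos: [0.4833, 0.026, 0.0535]
tool_rot: [0.001, 0.031, 1.0, -0.001]
contact_force: [-0.6, -3.3, -0.0]
gripper_width: 0.458
```

```bash
python3 f.py 4
python3 - <<'E'
from h import *
for i in range(2):
  for n in ['wrist','scene']:
   R=bot.read_camera(n)
   for k in ['screw_handle','nut_handle']:
    for d in bot.place_of(k,n)[:2]: print(n,k,round(d['conf'],2),np.array(d['location'])*[560,420],atz(R,d['location'],.078))
E
```

```text
26.4333 [0.48326 0.02612 0.05353] F [ 0.93 -4.74 -0.74] Fj -4.82 T [-1.512 -0.13   0.018] w 0.45521484694944736
wrist screw_handle 0.6 [317.408 296.016] [0.48294018 0.03958223 0.078     ]
wrist nut_handle 0.76 [231.504 300.72 ] [0.4829293  0.00661452 0.078     ]
scene screw_handle 0.55 [249.48  202.104] [0.4820823 0.0378798 0.078    ]
scene nut_handle 0.63 [260.4   206.514] [0.49174957 0.00950879 0.078     ]
scene nut_handle 0.51 [274.008 210.21 ] [ 0.50740551 -0.01912948  0.078     ]
wrist screw_handle 0.68 [317.016 296.394] [0.48309535 0.0394407  0.078     ]
wrist nut_handle 0.92 [228.816 301.014] [0.48299364 0.00558376 0.078     ]
scene screw_handle 0.45 [249.928 205.212] [0.47607879 0.02688683 0.078     ]
scene nut_handle 0.58 [250.208 203.994] [0.47922631 0.03059221 0.078     ]
scene nut_handle 0.45 [258.608 209.118] [0.48290638 0.00336389 0.078     ]
```

Call:
step_arm:
  increments:
    - [0, -0.0006, 0, 0, 0, 0, 0.5]
    - [0, -0.0012, 0, 0, 0, 0, 0.5]
    - [0, -0.0012, 0, 0, 0, 0, 0.5]
    - [0, -0.0012, 0, 0, 0, 0, 0.5]
    - [0, -0.0012, 0, 0, 0, 0, 0.5]
  force: 25

```text
t: 27.45
eef_pos: [0.4832, 0.0261, 0.0535]
tool_rot: [0.001, 0.03, 1.0, 0.0]
contact_force: [2.1, -2.6, -2.6]
gripper_width: 0.457
```

```bash
python3 f.py 4; python3 f.py 4
```

```text
27.65 [0.48317 0.02607 0.05354] F [ 3.85 -3.05 -2.5 ] Fj -3.96 T [-1.128 -0.671 -0.043] w 0.4561023623680518
27.85 [0.48316 0.02607 0.05354] F [ 4.38 -2.26 -2.98] Fj -3.35 T [-1.113 -0.883 -0.042] w 0.45627076206151607
```

Call:
step_arm:
  increments:
    - [0.0006, -0.0006, 0, 0, 0, 0, 0.5]
    - [0.0012, -0.0012, 0, 0, 0, 0, 0.5]
    - [0.0012, -0.0012, 0, 0, 0, 0, 0.5]
    - [0.0012, -0.0012, 0, 0, 0, 0, 0.5]
    - [0.0012, -0.0012, 0, 0, 0, 0, 0.5]
    - [0.0012, -0.0012, 0, 0, 0, 0, 0.5]
    - [0.0012, -0.0012, 0, 0, 0, 0, 0.5]
    - [0.0012, -0.0012, 0, 0, 0, 0, 0.5]
  force: 28

```text
t: 28.52
eef_pos: [0.4832, 0.0259, 0.0535]
tool_rot: [-0.001, 0.03, 1.0, 0.001]
contact_force: [-1.5, 4.0, 6.2]
gripper_width: 0.452
```

```bash
python3 f.py 4; python3 f.py 4
```

```text
28.7167 [0.48322 0.02593 0.05347] F [-1.18  5.29  5.59] Fj 5.42 T [ 0.458  0.282 -0.031] w 0.4519545411997711
28.9167 [0.48321 0.02593 0.05347] F [-1.44  4.69  4.87] Fj 4.9 T [ 0.476  0.284 -0.032] w 0.4489594221239068
```

Call:
step_arm:
  increments:
    - [0, 0.0007, 0, 0, 0, 0, 0.5]
    - [0, 0.0013, 0, 0, 0, 0, 0.5]
    - [0, 0.0013, 0, 0, 0, 0, 0.5]
    - [0, 0.0013, 0, 0, 0, 0, 0.5]
    - [0, 0.0013, 0, 0, 0, 0, 0.5]
  force: 28

```text
t: 29.33
eef_pos: [0.4832, 0.026, 0.0535]
tool_rot: [-0.001, 0.03, 1.0, 0.0]
contact_force: [-1.0, 1.2, 5.7]
gripper_width: 0.449
```

```bash
python3 f.py 6
```

```text
29.6333 [0.48319 0.02605 0.05346] F [-1.26  1.85  5.77] Fj 2.12 T [-0.181  0.25   0.013] w 0.45325814209790527
```

Call:
step_arm:
  increments:
    - [0, 0, 0, 0, 0, 0, 0.2]
    - [0, 0, 0, 0, 0, 0, 0.08]
    - [0, 0, 0, 0, 0, 0, 0.0]
    - [0, 0, 0, 0, 0, 0, -0.15]
    - [0, 0, 0, 0, 0, 0, -0.3]
    - [0, 0, 0, 0, 0, 0, -0.4]
    - [0, 0, 0, 0, 0, 0, -0.4]
    - [0, 0, 0, 0, 0, 0, -0.4]

```text
t: 30.3
eef_pos: [0.4837, 0.0262, 0.0534]
tool_rot: [-0.0, 0.03, 1.0, 0.0]
contact_force: [0.5, -0.2, 0.5]
gripper_width: 0.705
```

```bash
python3 f.py 4;python3 - <<'E'
from h import *
r=snap('wrist','w16')
for k in ['screw_handle','nut_handle']:
    for d in bot.place_of(k,'wrist')[:2]: print(k,round(d['conf'],2),np.array(d['location'])*[560,420],atz(r,d['location'],.078))
cv2.imwrite('pics/w16c.png',cv2.resize(cv2.imread('pics/w16.png')[220:400,140:420],None,fx=2.8,fy=2.8))
E
```

```text
30.5 [0.48375 0.02618 0.05342] F [-0.58 -0.53 -0.24] Fj -0.36 T [ 0.012 -0.018  0.01 ] w 0.6998868187194617
screw_handle 0.95 [318.976 295.008] [0.48304858 0.04012998 0.078     ]
nut_handle 0.7 [228.984 299.88 ] [0.48302682 0.00565773 0.078     ]
```

View pics/w16c.png

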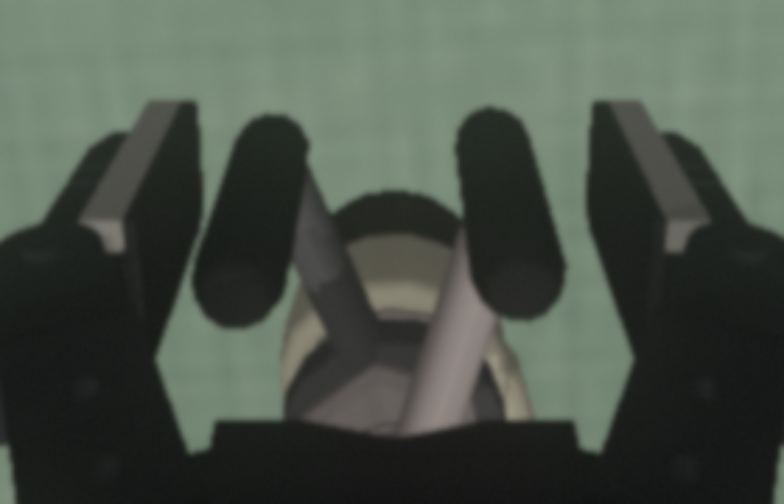

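Call:
step_arm:
  increments:
    - [0, 0, 0.01, 0, 0, 0, -0.4]
    - [0, 0, 0.025, 0, 0, 0, -0.4]
    - [0, 0, 0.05, 0, 0, 0, -0.4]
    - [0, 0, 0.08, 0, 0, 0, -0.4]
    - [0, 0, 0.115, 0, 0, 0, -0.4]
    - [0, 0, 0.15, 0, 0, 0, -0.4]
    - [0, 0, 0.15, 0, 0, 0, -0.4]

```text
t: 31.23
eef_pos: [0.4876, 0.026, 0.2102]
tool_rot: [0.005, 0.031, 1.0, 0.002]
contact_force: [1.1, 0.0, 0.2]
gripper_width: 0.7
```

```bash
python3 f.py 3;python3 - <<'E'
from h import *
for n in ['wrist','scene']:
  r=snap(n,n+'17')
  for k in ['screw_handle','nut_handle','timer','marker_black','plaster_roll']:
    for d in bot.place_of(k,n)[:1]: print(n,k,round(d['conf'],2),np.array(d['location'])*[560,420],atz(r,d['location'],.078 if 'handle' in k else 0))
E
```

```text
31.3833 [0.48487 0.02622 0.20568] F [ 0.24 -0.26 -0.03] Fj -0.32 T [0.007 0.034 0.023] w 0.6979927113249589
wrist screw_handle 0.73 [298.984 195.51 ] [0.48380997 0.0402728  0.078     ]
wrist nut_handle 0.65 [255.024 197.316] [0.483139   0.00532679 0.078     ]
wrist timer 0.72 [458.304 126.21 ] [0.44499322 0.20054132 0.        ]
wrist marker_black 0.68 [191.184 124.488] [ 0.42750515 -0.05729495  0.        ]
scene screw_handle 0.56 [249.424 203.616] [0.4786568  0.03284655 0.078     ]
scene nut_handle 0.54 [258.384 209.496] [0.48169943 0.00243668 0.078     ]
scene timer 0.66 [203.392 205.506] [0.44379462 0.19353665 0.        ]
scene marker_black 0.67 [257.096 260.19 ] [ 0.43666122 -0.05725042  0.        ]
scene plaster_roll 0.66 [356.496 304.416] [ 0.51706337 -0.26897561  0.        ]
```

View pics/wrist17.png

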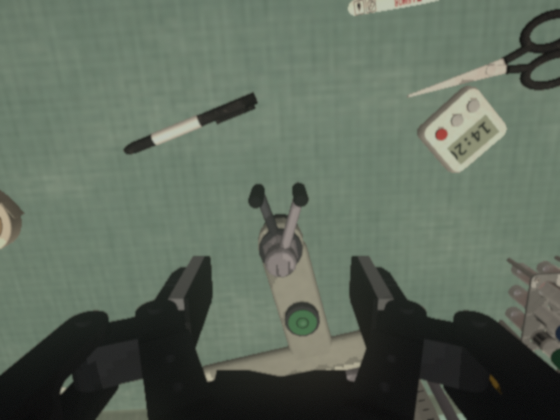

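```bash
python3 -c "
from station import bot
print(bot.hand_in())"
```

```text
the job is handed in; nothing more can be done
None
```

The jam nut is tight on its seat as far as I could feel and see, the screw's handle appears not to have moved, and the job is handed in; it took about 31 s of the 72 s. No verdict was given.

**What I did:** I swept the nut lever clockwise with the closed fingers to about 62 mm from the screw's grip. I then put the open fingers round both grips and felt lightly for the screw's grip, about 4 N at most. From there I closed the fingers in small steps, moving the hand along so the screw's finger stayed within about half a millimetre of its grip. The nut seated at about 33–34 mm between grip centres. I squeezed at 20, then 25, then 28 N, keeping the sideways force on the wrist within about 5 N, and let go.

**Last checks:**
- **Release:** there was no wrist force after opening, and the hand was lifted clear.
- **Nut:** it stayed where it was after release, 34–35 mm from the screw's grip.
- **Screw:** the wrist camera puts the handle within about 1 mm of its starting place. The scene camera's estimate was several millimetres off, along its line of sight; I judged this to be camera scatter.
- **Other things:** the timer and marker were within about 12 mm of their first measured places, and the plaster roll within about 13 mm on one low-confidence reading. The arm never went near them.

**Not certain:**
- The squeeze on each grip was not measured directly; the 20–28 N is the commanded grip.
- The gripper's reported opening shrank by about 6 mm while squeezing, though the cameras showed the grips hardly moving. I took this as flex in the fingers.

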